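# Lock the probe-tip case into its carrying cradle

## Robot

A 7-joint arm with a two-finger parallel gripper is mounted at the origin on a cart in front of the work surface, level with it; the furniture and walls round the work are solid. World frame = base frame: x ahead of the robot, y to its left, z up, the work surface at z = 0. Lengths are in m, angles in rad, forces in N, time in s.
With the tool pointing down it reaches from about 0.35 to 0.9 m from the base axis. Payload 19.9 kg.
Tool frame: the origin (TCP) lies on the centre line of the jaws, within the pads' length; the fingertips stand 8 mm ahead of it and the grasp point (between the pads) lies 11 mm behind it; z points along the fingers, y is the line along which they close (so a half turn about z gives the same grasp; the last joint's range is limited). The gripper opens to 94 mm and grips with 3 to 60 N. Pads are 16 mm wide; open, the fingers measure 119 mm over their backs; the gripper's body (75 mm by 177 mm) begins 78 mm behind the grasp point.
Start: joints at [1.228, 0.417, -0.01, 1.614, 0.005, 1.111, -0.053], TCP at [0.186, -0.597, 0.213] pointing down, gripper open.
Joint ranges: [-2.81, 2.81], [-0.39, 2.02], [-1.27, 1.25], [0.06, 2.57], [-1.19, 4.33], [0.19, 2], [-2.82, 2.82]. Speed limits (rad/s): [1.89, 1.89, 2.39, 2.39, 3.01, 3.01, 3.01].

## Interface

Orientations are given as a unit quaternion [x, y, z, w].
In Python, from bench import arm, optics, ticket gives the robot as it stands. The module is installed in compiled form; this text tells all that it offers.
- The arm moves only by the tool send_rows, never from a script. Its argument "increments" is a list of rows, each a list of 5 numbers: the opening, from -1 (shut) to 1 (fully open), so that 0 is half open, then the shift along the world's x, y, z in m, then the turn about the world's z in degrees. A call has exactly 5 rows; each row is the pose to reach, as a shift and turn from the pose commanded when the call began; what a row does not reach only later rows make up. A row lasts 1/8 s, in which the tool goes at most 62.5 mm and 10.7 degrees, less where a joint would pass 70% of its speed; a pose out of reach is approached as far as the arm can. A call with a gripper value outside its range is refused whole. The fingers move at their own pace and stop on an object; "newtons" is the grip in N (left out, the last holds). Time passes only in rows, so rows that repeat a pose let the fingers close, or fill a call up. It gives the time, the measured TCP pose, the force, the opening and the grip force at its end, in the units of the state.
- arm.read_state(): the state, without advancing time (a new reading comes with each control period).
- optics.read_camera(name): name is "scene" or "top" or "wrist"; returns a dict with "img" (420x560x3 uint8, red, green, blue), "fx", "fy", "cx", "cy" (pixels), "extrinsics" (4x4, takes a point from world to camera coordinates); the wrist camera has in their place "hand_eye" (4x4, takes a point from camera to tool coordinates, whose origin is the TCP and whose axes are the flange's). Camera axes: x right, y down, z forward; pixel columns grow to the right and rows downward; lengths in m; the calibration is good to about 2 mm. A picture is of the moment at which its call begins: read the wrist's pose just before it. There is no depth.
- ticket.job_done(): hands the job in; it is judged then, once.
The state is a dict: "clock": time; "joint_positions": joint angles; "dq": joint speeds; "tau": joint torques, N m; "eef_pos": TCP position; "tcp_rot": TCP orientation; "wrist_force": force on the tool from outside, world axes, zero at the start; "torque": the same for the moment, N m; "opening": finger opening in m; "grasp_force": force on a finger pad.
Only numpy, scipy, OpenCV 4.12 (cv2) and the standard library are available. Lean on these libraries where they do the work, as an engineer would, in place of code of your own. Each camera call takes 0.05 s, during which the arm holds its last target. There are 200 camera calls.

## Task

Pushing with the fingertips only and lifting nothing, slide the blue probe-tip case along its cradle until it is fully home against the end stop. Then push the red clamp handle over, away from the case and down, past its dead point until it snaps into lock with the rubber pad pressing on the case lid. Leave the clamp locked and do not disturb the other things on the desk.

Things in the scene. Friction and masses are not known exactly. Their poses are not given: they have to be found in the camera images.
- cradle: White plate fixed to the desk, 245 x 104 mm, top 10 mm up, x = -117 to +128 mm. Origin on the desk under the middle of the case's home place; x points the way the case slides in. Side rails 70 mm apart, 24 mm high, x = -25 to +29, flared mouths to x = -56. End stop face at x = +24.5, top 26 mm up. Steel clamp cheeks at x = 58 to 118, 26 mm wide, 76 mm high.
- tip_case: Blue closed case, 56 mm along its x, 66 along y, 30 high, 0.1 to 0.2 kg, lid fixed. Origin under its centre, 10 mm above the desk; x as the cradle's x. Push on its face at its x = -26 mm (the one with a small black clasp). Starts 40 to 70 mm short of home in the mouth of the rails; home, its origin is within about 1 mm of the cradle's x = 0, y = 0.
- clamp_handle (a joint): Handle angle, rad: 0 open at the start (leaning 0.15 from upright towards the cradle's +x), 1.2 locked (1.35 from upright, nearly level, pointing to +x). Dead point at about 0.7 to 0.8: before it a spring throws the handle back open, past it the spring snaps it to 1.2. It takes about 5 N at the grip to start it, 2 to 3 N half-way, none at the dead point.
- handle_pivot (a point): Pivot of the clamp handle, fixed on the cradle at x = 100, y = 0 mm, 70 mm above the desk. The handle turns about the cradle's y axis through this point, its upper end going towards +x of the cradle.
- handle_grip (a point): Centre of the red grip, 95 mm from the pivot; about 164 mm above the desk when open, 91 when locked. The grip is a flat paddle 30 mm wide along the cradle's y, 10 mm thick, 54 to 120 mm from the pivot. Push on the broad side that faces the case.
- clamp_pad: Black rubber pad, 16 mm across, on a sprung spindle at the end of the clamp's steel arm; origin on the arm, 24 mm above the pad's foot. The arm stands upright in front of the handle when open (top 130 mm above the desk) and swings down with it; the pad lands on the case lid at the cradle's x = 13 mm and presses with about 2 N.
- strip_box: Bystander, to be left alone: small orange carton, 30 x 66 x 22 mm, lying beside the cradle; origin under its centre.
- lens_tin: Bystander, to be left alone: round cream-lidded tin, 40 mm across, 18 mm high, beside the cradle; origin under its centre.
- trial_lens: Bystander, to be left alone: trial lens in a yellow metal rim with a black tab, 38 x 53 x 9 mm, lying flat beside the cradle; origin under its centre.
- drop_bottle: Bystander, to be left alone: white drop bottle with a red cap, 25 mm across, 62 mm high; origin under its centre.
- gel_bottle: Bystander, to be left alone: white bottle with a white nozzle cap, 44 mm across, 85 mm high; origin under its centre.
- penlight: Bystander, to be left alone: white ribbed penlight, 14 x 120 x 15 mm, lying; origin under its centre.
Things that resemble listed ones, but are neither listed nor needed, are in the scene too. What is meant by the tip_case is not turquoise, and is the larger of those in its own colour.

How it is judged:
By the outcome, as a careful person would: the job done as asked, in the order asked, and still so for the second after the job is handed in, with the robot touching nothing.
It also fails if it takes over 45 s, if anything falls off the work surface, if the arm or the gripper's body presses on something with over 40 N, if the wrist force passes 120 N, or if a joint passes its speed limit or range.

## Working session

There is one attempt and no reset: what is moved stays moved. The work goes in short steps, Python scripts to look and compute and a tool call to move; the robot and the scene stay as the last step left them, time stands still between calls to the robot, and variables do not carry over. Pictures are saved under pics/ and viewed, at most 10 in all, crops included, and the job is handed in when it is done.

Besides the shell and the picture viewer there is one more tool, called after "Call:" by a JSON object that holds its "api" and its "payload", one argument or row to a line. send_rows: Moves the arm, as the interface text tells. Its arguments: {"type":"object","properties":{"increments":{"type":"array"},"newtons":{"type":"number"}},"required":["increments"]}

```bash
mkdir -p pics; cat > h.py <<'E'
import numpy as np, cv2
from bench import arm, optics, ticket
def snap(n,f):
    c=optics.read_camera(n); cv2.imwrite('pics/'+f,c['img'][:,:,::-1]); return c
def ray(c,u,v,z):
    E=np.array(c['extrinsics']); R=E[:3,:3]; o=-R.T@E[:3,3]
    d=R.T@np.array([(u-c['cx'])/c['fx'],(v-c['cy'])/c['fy'],1]); return o+d*(z-o[2])/d[2]
def proj(c,p):
    E=np.array(c['extrinsics']); q=E[:3,:3]@np.array(p)+E[:3,3]; return q[0]/q[2]*c['fx']+c['cx'],q[1]/q[2]*c['fy']+c['cy']
E
python3 - <<'E'
from h import *
import pickle
s=arm.read_state(); print({k:np.round(s[k],3) for k in('clock','eef_pos','tcp_rot','wrist_force','opening')})
a=snap('top','top1.png'); b=snap('scene','scene1.png'); pickle.dump((a,b),open('c.pkl','wb'))
for c in(a,b):
    E=np.array(c['extrinsics']); print(np.round(-E[:3,:3].T@E[:3,3],3), np.round(E[:3,:3],2).tolist(),c['fx'])
E
```

```text
{'clock': np.float64(0.0), 'eef_pos': array([ 0.186, -0.596,  0.213]), 'tcp_rot': array([ 0.989,  0.15 , -0.   , -0.001]), 'wrist_force': array([-0.6  , -0.242, -0.046]), 'opening': np.float64(0.094)}
[ 0.426 -0.012  1.186] [[-0.01, -1.0, -0.01], [-0.99, 0.01, -0.14], [0.14, 0.01, -0.99]] 454.4578999165768
[-0.014  0.04   0.978] [[-0.05, -1.0, 0.01], [-0.82, 0.03, -0.58], [0.58, -0.04, -0.82]] 449.84166213613616
```

View pics/top1.png

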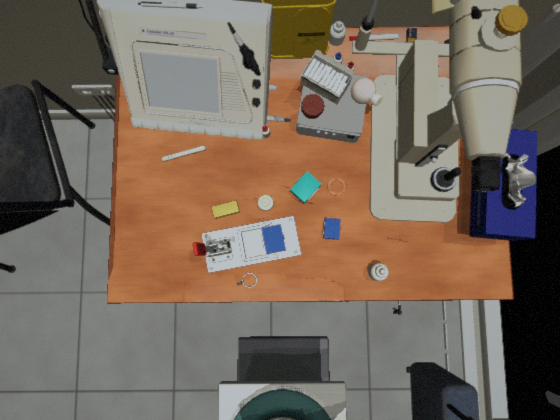

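View pics/scene1.png

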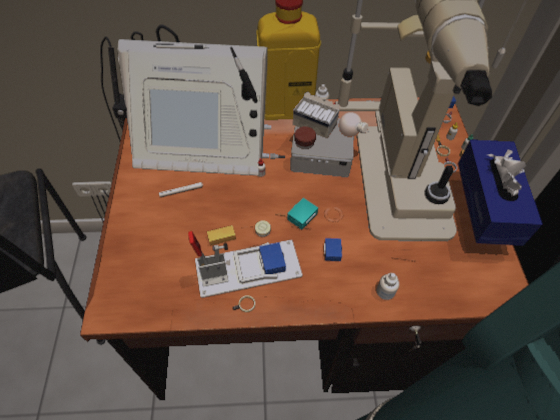

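The top view shows the cradle with corners near (203,237) to (300,260), the blue case at (274,240) and the red handle at (198,249). The smaller blue decoy is at (332,229). The case has to slide towards image-left, which is world +y.

```bash
python3 - <<'E'
from h import *
import pickle
a,b=pickle.load(open('c.pkl','rb'))
for n,c in(('top',a),('scene',b)):
    im=c['img']; hsv=cv2.cvtColor(im,cv2.COLOR_RGB2HSV)
    m=cv2.inRange(hsv,(105,120,60),(125,255,255))
    for t in cv2.findContours(m,0,2)[0]:
        if 100<cv2.contourArea(t)<2000:
            r=cv2.minAreaRect(t); print(n,'blue',r, np.round(ray(c,*r[0],.04),4)); print([np.round(ray(c,*p,.04)[:2],4).tolist() for p in cv2.boxPoints(r)])
    m=cv2.inRange(hsv,(0,0,150),(180,60,255)); m[:205]=0;m[300:]=0;m[:,:190]=0;m[:,310:]=0
    m=cv2.morphologyEx(m,cv2.MORPH_CLOSE,np.ones((3,3)))
    t=max(cv2.findContours(m,0,2)[0],key=cv2.contourArea); r=cv2.minAreaRect(t)
    print('plate',r,[np.round(ray(c,*p,.01)[:2],4).tolist() for p in cv2.boxPoints(r)],np.round(ray(c,*r[0],.01),4))
    m=cv2.inRange(hsv,(0,170,80),(5,255,255))|cv2.inRange(hsv,(172,150,80),(180,255,255)); m[:220]=0;m[280:]=0;m[:,:180]=0;m[:,220:]=0
    print('red',cv2.boundingRect(m), np.round(ray(c,*np.argwhere(m)[:,::-1].mean(0),.164),4))
    x0,y0=180,200
    cv2.imwrite(f'pics/crop_{n}.png',cv2.resize(im[y0:310,x0:320,::-1],None,fx=5,fy=5,interpolation=2))
E
python3 -c "
import cv2,numpy as np
a=cv2.imread('pics/crop_top.png');b=cv2.imread('pics/crop_scene.png')
cv2.imwrite('pics/crops.png',cv2.resize(np.vstack([a,b]),(382,600)))"
```

```text
top blue ((273.23077392578125, 238.6538543701172), (25.298980712890625, 18.631032943725586), 78.69007110595703) [0.5079 0.0166 0.04  ]
[[0.535, 0.0458], [0.5439, -0.0005], [0.481, -0.0125], [0.4723, 0.0336]]
top blue ((331.7566833496094, 228.1504669189453), (14.700699806213379, 19.490066528320312), 3.814074993133545) [ 0.5331 -0.1316  0.04  ]
[[0.5099, -0.1109], [0.5593, -0.1153], [0.5564, -0.1524], [0.5071, -0.1478]]
top blue ((511.03839111328125, 204.46438598632812), (50.076778411865234, 64.1412124633789), 2.12109637260437) [ 0.589  -0.5869  0.04  ]
[[0.5106, -0.5153], [0.6749, -0.5328], [0.6687, -0.6597], [0.5048, -0.6399]]
top blue ((521.5, 152.0), (46.0, 29.0), 90.0) [ 0.7251 -0.6242  0.04  ]
[[0.7868, -0.5917], [0.7858, -0.6664], [0.6644, -0.6562], [0.6652, -0.5825]]
plate ((250.63189697265625, 243.76480102539062), (39.93627166748047, 94.88426971435547), 79.04593658447266) [[0.5261, 0.2069], [0.5709, -0.0357], [0.469, -0.054], [0.425, 0.1859]] [0.4974 0.0759 0.01  ]
red (193, 242, 13, 14) [0.4771 0.1845 0.164 ]
scene blue ((272.42352294921875, 258.4058837890625), (28.743288040161133, 21.042255401611328), 77.47119140625) [0.5017 0.0164 0.04  ]
[[0.5351, 0.0472], [0.5457, -0.0028], [0.4693, -0.0133], [0.4597, 0.0348]]
scene blue ((333.0, 249.5), (21.0, 16.0), 90.0) [ 0.5194 -0.1298  0.04  ]
[[0.5496, -0.1139], [0.5479, -0.1529], [0.4902, -0.1453], [0.4919, -0.1075]]
plate ((247.26922607421875, 267.3461608886719), (38.83099365234375, 103.54932403564453), 78.69007110595703) [[0.5266, 0.2095], [0.5735, -0.0416], [0.467, -0.0522], [0.4259, 0.1861]] [0.4965 0.0772 0.01  ]
red (188, 231, 13, 25) [0.4783 0.1833 0.164 ]
```

View pics/crop_top.png

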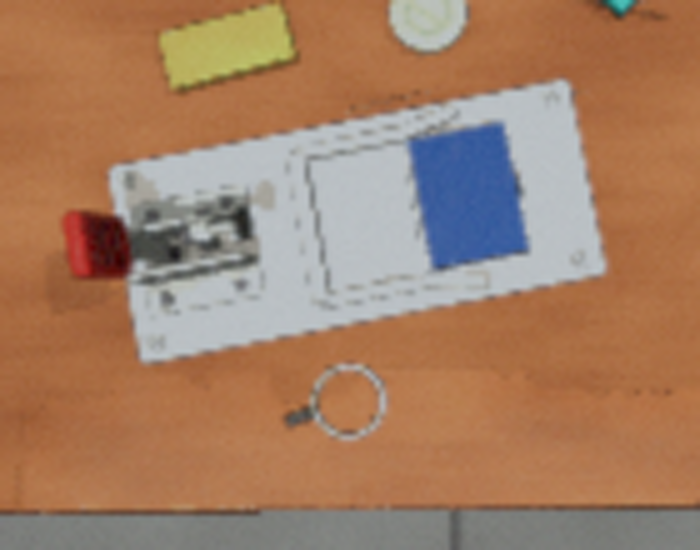

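Cradle origin is about (0.498, 0.071), with its x axis at about 100.4°. The case is about 55 mm short of home. I'll move behind it with the jaw line turned across the cradle.

Call:
{"api": "send_rows", "payload": {
  "increments": [
    [-0.5, 0.022, 0.037, 0, 5.5],
    [-0.5, 0.044, 0.074, 0, 11],
    [-0.5, 0.066, 0.111, 0, 16.5],
    [-0.5, 0.088, 0.148, 0, 22],
    [-0.5, 0.11, 0.185, 0, 27.5]
  ]
}}

```text
clock: 0.72
eef_pos: [0.2962, -0.4104, 0.2133]
tcp_rot: [0.924, 0.382, -0.0, -0.0]
wrist_force: [0.8, -0.8, 0.3]
opening: 0.0472
grasp_force: 0.0
```

Call:
{"api": "send_rows", "payload": {
  "increments": [
    [-0.5, 0.022, 0.037, 0, 5.5],
    [-0.5, 0.044, 0.074, 0, 11],
    [-0.5, 0.066, 0.111, 0, 16.5],
    [-0.5, 0.088, 0.148, 0, 22],
    [-0.5, 0.11, 0.185, 0, 27.5]
  ]
}}

```text
clock: 1.35
eef_pos: [0.4062, -0.2254, 0.2134]
tcp_rot: [0.807, 0.591, -0.0, -0.0]
wrist_force: [0.7, -0.9, -0.8]
opening: 0.0235
grasp_force: 0.0
```

Call:
{"api": "send_rows", "payload": {
  "increments": [
    [-0.5, 0.022, 0.037, 0, 5.6],
    [-0.5, 0.044, 0.074, 0, 11.2],
    [-0.5, 0.066, 0.111, 0, 16.8],
    [-0.5, 0.088, 0.148, 0, 22.4],
    [-0.5, 0.112, 0.188, 0, 28.2]
  ]
}}

```text
clock: 1.98
eef_pos: [0.5182, -0.0378, 0.2133]
tcp_rot: [0.638, 0.77, -0.0, -0.0]
wrist_force: [0.0, -0.9, 0.1]
opening: 0.0236
grasp_force: 0.0
```

```bash
python3 - <<'E'
from h import *
from scipy.spatial.transform import Rotation as R
s=arm.read_state(); c=snap('wrist','w1.png')
T=np.eye(4);T[:3,:3]=R.from_quat(s['tcp_rot']).as_matrix();T[:3,3]=s['eef_pos']
c['extrinsics']=np.linalg.inv(T@np.array(c['hand_eye']))
m=cv2.inRange(cv2.cvtColor(c['img'],cv2.COLOR_RGB2HSV),(105,120,40),(125,255,255))
O=np.array([.498,.071]);X=np.array([-.1816,.9833]);Y=np.array([-X[1],X[0]])
for t in cv2.findContours(m,0,2)[0]:
    if cv2.contourArea(t)>800:
        r=cv2.minAreaRect(t);print(r)
        for p in cv2.boxPoints(r): q=ray(c,*p,.04)[:2]-O;print(np.round([q@X,q@Y],4))
for n,p in dict(corner1=(-.117,.052,.01),corner2=(-.117,-.052,.01),stop=(.0245,0,.026),tip=(-.11,0,.02)).items(): print(n,np.round(proj(c,[*(O+p[0]*X+p[1]*Y),p[2]])))
E
```

```text
((278.7513427734375, 274.36993408203125), (47.3291130065918, 33.65625762939453), 14.620874404907227)
[-0.2099  0.0272]
[-0.1744  0.0182]
[-0.187  -0.0278]
[-0.2232 -0.0199]
((281.0, 120.0), (34.0, 70.0), 90.0)
[-0.031   0.0296]
[-0.0308 -0.0334]
[-0.061  -0.0343]
[-0.0612  0.0302]
corner1 [228. 189.]
corner2 [329. 190.]
stop [279.  39.]
tip [279. 185.]
```

View pics/w1.png

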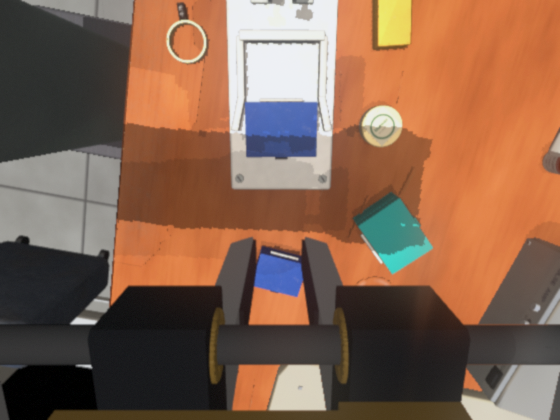

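The wrist view shows the case square in the mouth (rear face at row 157, plate corners at (232,188) and (330,188)), matching my frame to about 2 mm. Next I go down behind it.

Call:
{"api": "send_rows", "payload": {
  "increments": [
    [-0.5, 0, 0, -0.045, 0],
    [-0.5, 0, 0, -0.09, 0],
    [-0.5, 0, 0, -0.135, 0],
    [-0.5, 0, 0, -0.17, 0],
    [-0.5, 0, 0, -0.185, 0]
  ]
}}

```text
clock: 2.65
eef_pos: [0.5168, -0.0386, 0.0267]
tcp_rot: [0.639, 0.769, -0.001, -0.001]
wrist_force: [-0.1, 0.1, -0.3]
opening: 0.0234
grasp_force: 0.0
```

Call:
{"api": "send_rows", "payload": {
  "increments": [
    [-0.5, -0.0018, 0.01, 0, 0],
    [-0.5, -0.0036, 0.02, 0, 0],
    [-0.5, -0.0054, 0.029, 0, 0],
    [-0.5, -0.0072, 0.037, 0, 0],
    [-0.5, -0.0082, 0.045, 0, 0]
  ]
}}

```text
clock: 3.28
eef_pos: [0.5096, 0.0067, 0.0288]
tcp_rot: [0.64, 0.769, 0.0, 0.0]
wrist_force: [0.1, -2.4, 1.7]
opening: 0.0233
grasp_force: 0.8
```

Call:
{"api": "send_rows", "payload": {
  "increments": [
    [-0.5, -0.0009, 0.005, 0, 0],
    [-0.5, -0.0018, 0.01, 0, 0],
    [-0.5, -0.0027, 0.015, 0, 0],
    [-0.5, -0.0036, 0.019, 0, 0],
    [-0.5, -0.0042, 0.023, 0, 0]
  ]
}}

```text
clock: 3.9
eef_pos: [0.5053, 0.0295, 0.0284]
tcp_rot: [0.64, 0.769, -0.0, -0.0]
wrist_force: [1.9, -0.3, 1.1]
opening: 0.0237
grasp_force: 0.7
```

Call:
{"api": "send_rows", "payload": {
  "increments": [
    [-0.5, -0.0003, 0.0015, 0, 0],
    [-0.5, -0.0006, 0.003, 0, 0],
    [-0.5, -0.0009, 0.0045, 0, 0],
    [-0.5, -0.0011, 0.006, 0, 0],
    [-0.5, -0.0011, 0.006, 0, 0]
  ]
}}

```text
clock: 4.53
eef_pos: [0.5042, 0.0355, 0.0284]
tcp_rot: [0.639, 0.769, -0.0, -0.0]
wrist_force: [-0.1, 0.2, 0.3]
opening: 0.0232
grasp_force: 0.0
```

Call:
{"api": "send_rows", "payload": {
  "increments": [
    [-0.5, -0.0001, 0.0005, 0, 0],
    [-0.5, -0.0002, 0.001, 0, 0],
    [-0.5, -0.0003, 0.0015, 0, 0],
    [-0.5, -0.0004, 0.002, 0, 0],
    [-0.5, -0.0004, 0.002, 0, 0]
  ]
}}

```text
clock: 5.15
eef_pos: [0.504, 0.0362, 0.0285]
tcp_rot: [0.64, 0.768, -0.0, 0.0]
wrist_force: [0.5, -7.9, 0.6]
opening: 0.0238
grasp_force: 3.9
```

Call:
{"api": "send_rows", "payload": {
  "increments": [
    [-0.5, -0.0001, 0.0005, 0, 0],
    [-0.5, -0.0002, 0.001, 0, 0],
    [-0.5, -0.0003, 0.0015, 0, 0],
    [-0.5, -0.0003, 0.0015, 0, 0],
    [-0.5, -0.0003, 0.0015, 0, 0]
  ]
}}

```text
clock: 5.78
eef_pos: [0.504, 0.0362, 0.0285]
tcp_rot: [0.64, 0.768, -0.001, 0.001]
wrist_force: [2.8, -16.9, 1.7]
opening: 0.0235
grasp_force: 7.9
```

```bash
python3 - <<'E'
from h import *
c=snap('top','top2.png')
cv2.imwrite('pics/t2.png',cv2.resize(c['img'][200:310,180:320,::-1],None,fx=5,fy=5,interpolation=2))
E
```

```text
(no output)
```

View pics/t2.png

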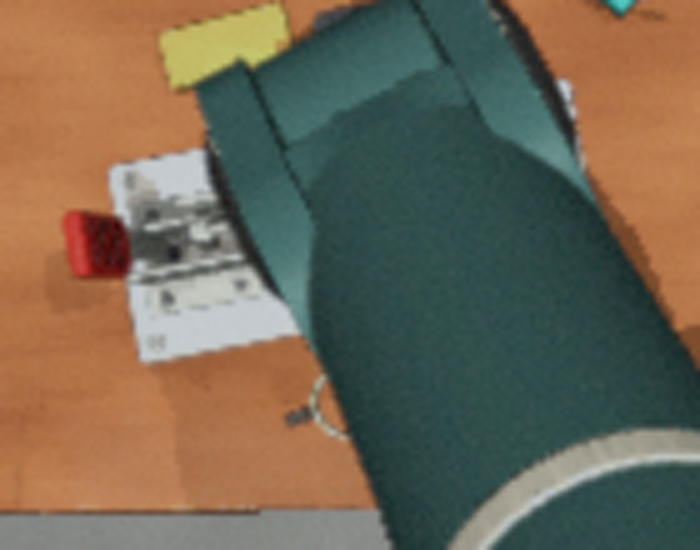

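The push met a hard stop: 17 N with no further motion, at the expected position. The arm hides the case in this view. I'll back off, raise and check from the wrist camera.

Call:
{"api": "send_rows", "payload": {
  "increments": [
    [-0.5, 0.002, -0.01, 0, 0],
    [-0.5, 0.004, -0.02, 0, 0],
    [-0.5, 0.004, -0.02, 0.06, 0],
    [-0.5, 0.004, -0.02, 0.12, 0],
    [-1, 0.004, -0.02, 0.18, 0]
  ]
}}

```text
clock: 6.45
eef_pos: [0.5073, 0.0186, 0.2103]
tcp_rot: [0.639, 0.769, 0.0, -0.0]
wrist_force: [1.1, -0.5, 0.0]
opening: 0.0168
grasp_force: 0.0
```

Call:
{"api": "send_rows", "payload": {
  "increments": [
    [-1, 0, 0, 0.04, 0],
    [-1, 0, 0, 0.04, 0],
    [-1, 0, 0, 0.04, 0],
    [-1, 0, 0, 0.04, 0],
    [-1, 0, 0, 0.04, 0]
  ]
}}

```text
clock: 7.08
eef_pos: [0.5073, 0.0188, 0.2476]
tcp_rot: [0.639, 0.769, -0.0, -0.001]
wrist_force: [-0.0, 0.2, 1.4]
opening: 0.0006
grasp_force: 0.0
```

```bash
python3 - <<'E'
from h import *
from scipy.spatial.transform import Rotation as R
s=arm.read_state(); c=snap('wrist','w2.png')
T=np.eye(4);T[:3,:3]=R.from_quat(s['tcp_rot']).as_matrix();T[:3,3]=s['eef_pos']
c['extrinsics']=np.linalg.inv(T@np.array(c['hand_eye']))
O=np.array([.498,.071]);X=np.array([-.1816,.9833]);Y=np.array([-X[1],X[0]])
m=cv2.inRange(cv2.cvtColor(c['img'],cv2.COLOR_RGB2HSV),(105,120,40),(125,255,255))
for t in cv2.findContours(m,0,2)[0]:
    if cv2.contourArea(t)>800:
        r=cv2.minAreaRect(t);print(r)
        for p in cv2.boxPoints(r): q=ray(c,*p,.04)[:2]-O;print(np.round([q@X,q@Y],4))
for n,p in dict(corner1=(-.117,.052,.01),corner2=(-.117,-.052,.01),stop=(.0245,0,.026),grip=(.114,0,.164),top=(.118,0,.189)).items(): print(n,np.round(proj(c,[*(O+p[0]*X+p[1]*Y),p[2]])))
q=s['eef_pos'][:2]-O; print(np.round(s['eef_pos'],4),q@X,q@Y,s['opening'])
for x in(.086,.105): print(x,np.round(O+x*X-s['eef_pos'][:2],4))
E
```

```text
((280.9823913574219, 126.06071472167969), (37.529991149902344, 63.429283142089844), 87.70938873291016)
[0.0222 0.0307]
[ 0.0247 -0.0323]
[-0.0122 -0.0347]
[-0.0148  0.0298]
corner1 [235. 232.]
corner2 [324. 232.]
stop [279. 106.]
grip [280. -50.]
top [280. -78.]
[0.5073 0.0188 0.2476] -0.053021030732456016 0.0003645357641930063 0.0006039889178769748
0.086 [-0.0249  0.1368]
0.105 [-0.0283  0.1555]
```

View pics/w2.png

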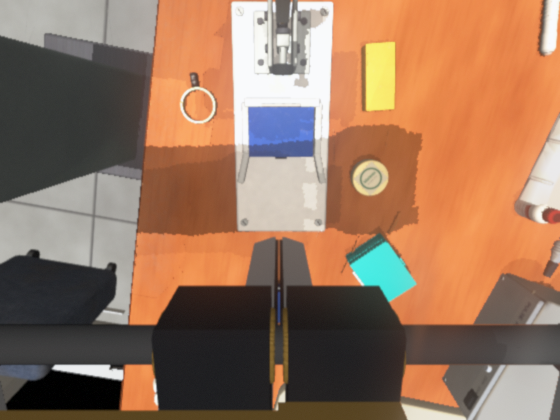

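The wrist view shows the case's front edge at the stop (row 106), square between the rails, with the clamp centred near column 284. I'll move above and in front of the grip with the fingers shut.

Call:
{"api": "send_rows", "payload": {
  "increments": [
    [-1, -0.0055, 0.034, 0, 0],
    [-1, -0.011, 0.068, 0, 0],
    [-1, -0.0165, 0.101, 0, 0],
    [-1, -0.022, 0.133, 0, 0],
    [-1, -0.022, 0.133, 0, 0]
  ]
}}

```text
clock: 7.75
eef_pos: [0.4848, 0.154, 0.2483]
tcp_rot: [0.638, 0.77, 0.0, -0.0]
wrist_force: [0.2, -0.3, -0.3]
opening: 0.0005
grasp_force: 0.0
```

Call:
{"api": "send_rows", "payload": {
  "increments": [
    [-1, 0, 0, -0.02, 0],
    [-1, 0, 0, -0.04, 0],
    [-1, 0, 0, -0.06, 0],
    [-1, 0, 0, -0.077, 0],
    [-1, 0, 0, -0.077, 0]
  ]
}}

```text
clock: 8.38
eef_pos: [0.4851, 0.1512, 0.1704]
tcp_rot: [0.64, 0.769, -0.001, -0.001]
wrist_force: [0.4, -0.4, -0.2]
opening: 0.0002
grasp_force: 0.0
```

```bash
python3 - <<'E'
from h import *
s=arm.read_state(); O=np.array([.498,.071]);X=np.array([-.1816,.9833]);Y=np.array([-X[1],X[0]]); q=s['eef_pos'][:2]-O; print(np.round([q@X,q@Y,s['eef_pos'][2]],4))
a=snap('top','t3.png')['img'];b=snap('scene','s3.png')['img']
cv2.imwrite('pics/ts3.png',cv2.resize(np.hstack([a[180:300,150:290],b[180:300,150:290]])[:,:,::-1],None,fx=2.8,fy=2.8,interpolation=2))
E
```

```text
[ 0.0812 -0.0019  0.1704]
```

View pics/ts3.png

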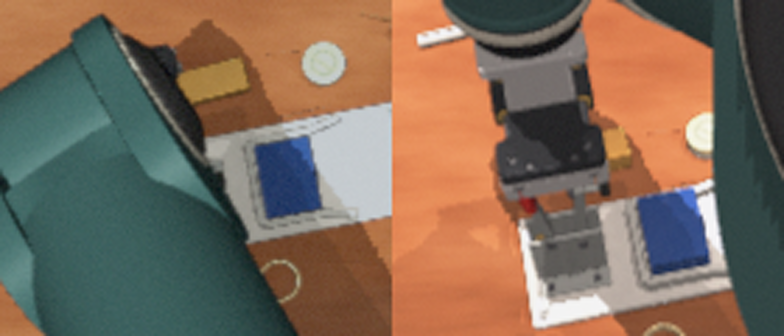

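The case sits seated in the cradle, and the fingertips are in front of the red grip. Pushing along the handle's arc.

Call:
{"api": "send_rows", "payload": {
  "increments": [
    [-1, -0.0018, 0.01, 0, 0],
    [-1, -0.0036, 0.02, 0, 0],
    [-1, -0.0051, 0.0275, -0.001, 0],
    [-1, -0.0065, 0.0354, -0.002, 0],
    [-1, -0.0078, 0.0423, -0.004, 0]
  ]
}}

```text
clock: 9.1
eef_pos: [0.4776, 0.1944, 0.1673]
tcp_rot: [0.639, 0.769, -0.0, 0.0]
wrist_force: [1.8, -3.9, -1.4]
opening: 0.0005
grasp_force: 1.7
```

Call:
{"api": "send_rows", "payload": {
  "increments": [
    [-1, -0.0016, 0.0088, -0.0045, 0],
    [-1, -0.0031, 0.0167, -0.009, 0],
    [-1, -0.0045, 0.0246, -0.015, 0],
    [-1, -0.0058, 0.0315, -0.0205, 0],
    [-1, -0.0071, 0.0383, -0.026, 0]
  ]
}}

```text
clock: 9.72
eef_pos: [0.4705, 0.233, 0.1409]
tcp_rot: [0.639, 0.769, -0.0, -0.0]
wrist_force: [1.1, -0.1, 0.0]
opening: 0.0005
grasp_force: 0.0
```

Call:
{"api": "send_rows", "payload": {
  "increments": [
    [-1, -0.0008, 0.0044, -0.006, 0],
    [-1, -0.0016, 0.0088, -0.012, 0],
    [-1, -0.0023, 0.0123, -0.018, 0],
    [-1, -0.0029, 0.0157, -0.024, 0],
    [-1, -0.0029, 0.0157, -0.024, 0]
  ]
}}

```text
clock: 10.35
eef_pos: [0.4675, 0.2482, 0.117]
tcp_rot: [0.639, 0.769, -0.0, -0.0]
wrist_force: [0.1, -0.4, -0.2]
opening: 0.0004
grasp_force: 0.0
```

No contact force remains, so it has probably snapped over. I'll go straight up, move clear and look.

Call:
{"api": "send_rows", "payload": {
  "increments": [
    [-1, 0, 0, 0.04, 0],
    [-1, 0, 0, 0.08, 0],
    [-1, 0, 0, 0.12, 0],
    [-1, 0, 0, 0.16, 0],
    [-1, 0, 0, 0.16, 0]
  ]
}}

```text
clock: 10.98
eef_pos: [0.4688, 0.2486, 0.2802]
tcp_rot: [0.64, 0.769, 0.002, 0.001]
wrist_force: [-0.2, 0.6, 0.4]
opening: 0.0005
grasp_force: 0.0
```

Call:
{"api": "send_rows", "payload": {
  "increments": [
    [-1, 0, -0.05, 0, 0],
    [-1, 0, -0.1, 0, 0],
    [-1, 0, -0.15, 0, 0],
    [-1, 0, -0.2, 0, 0],
    [-1, 0, -0.25, 0, 0]
  ]
}}

```text
clock: 11.6
eef_pos: [0.4672, -0.0038, 0.2769]
tcp_rot: [0.64, 0.769, -0.0, -0.0]
wrist_force: [0.8, 0.0, 0.0]
opening: 0.0005
grasp_force: 0.0
```

Call:
{"api": "send_rows", "payload": {
  "increments": [
    [-1, 0, -0.05, 0, 0],
    [-1, 0, -0.1, 0, 0],
    [-1, 0, -0.1, 0, 0],
    [-1, 0, -0.1, 0, 0],
    [-1, 0, -0.1, 0, 0]
  ]
}}

```text
clock: 12.22
eef_pos: [0.4678, -0.1008, 0.2773]
tcp_rot: [0.639, 0.769, -0.0, -0.0]
wrist_force: [-0.7, -0.5, -0.5]
opening: 0.0008
grasp_force: 0.0
```

```bash
python3 - <<'E'
from h import *
a=snap('top','t4.png')['img'];b=snap('scene','s4.png')['img']
cv2.imwrite('pics/ts4.png',cv2.resize(np.hstack([a[180:300,150:290],b[180:300,150:290]])[:,:,::-1],None,fx=2.8,fy=2.8,interpolation=2))
E
```

```text
(no output)
```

View pics/ts4.png

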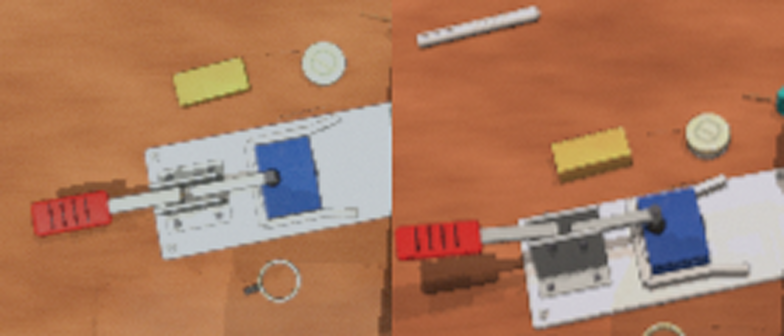

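Both views show the handle lying nearly level (red grip at about (70,213) in the left half). The pad is on the case lid at (272,178), the case is against the stop, and the bystanders have not moved.

```bash
python3 -c "
from bench import ticket; print(ticket.job_done())"
```

```text
the job is handed in; nothing more can be done
None
```

The case is home against the end stop, the clamp is locked with its pad on the lid, nothing else on the desk was disturbed, and the job is handed in at about 12 s on the robot's clock.

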